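# Set the slit and hold the aperture at its third click on a bench fluorometer

### The arm

A 7-joint arm with a two-finger parallel gripper is mounted at the origin on a cart in front of the work surface, level with it; the furniture and walls round the work are solid. World frame = base frame: x ahead of the robot, y to its left, z up, the work surface at z = 0. Lengths are in mm, angles in rad, forces in N, time in s.
With the tool pointing down it reaches from about 350 to 775 mm from the base axis. Payload 3.1 kg.
Tool frame: the origin (TCP) lies midway between the tips of the shut fingers; the grasp point (between the pads) lies env.hold_point_z behind it (env.hold_point_z is the distance from the TCP to the grasp point, in mm); x points along the fingers, z is the direction in which the jaws open and shut, and the axes are right-handed (so a half turn about x gives the same grasp; the last joint's range is limited). The gripper opens to 85 mm and grips with 20 to 120 N. Pads are 22 mm wide; open, the fingers measure 114 mm over their backs; the gripper's body (76 mm by 85 mm) begins 54 mm behind the grasp point. The pads swing forward as they close: fully open they stand 13 mm farther back than shut.
Start: joints at [-1.387, 0.311, 0.014, 1.512, -0.004, 1.319, -0.027], TCP at [123.108, 536.061, 231.304] pointing down, gripper open.
Joint ranges: [-2.7, 2.7], [-0.3, 1.91], [-1.27, 1.3], [0.12, 2.57], [-1.44, 4.58], [0.2, 2.03], [-3.05, 3.05]. Speed limits (rad/s): [2.79, 2.79, 3.14, 3.14, 3.14, 3.14, 3.14].

### API

Orientations are given as a unit quaternion [w, x, y, z].
In Python, from plant import telemetry, imaging, finish_job, nets, env gives the robot as it stands.
- The arm moves only by the tool play_rows, never from a script. Its argument "commands" is one flat list of numbers, 7 for each row, row after row: the closure, from 0 (fully open) to 1 (shut), then the shift along the tool's x, y, z in mm, then the turn, a rotation vector about the tool's x, y, z in rad. A call has 1 to 8 rows; each row is the pose to reach, as a shift and turn from the pose commanded when the call began, along the tool's axes at that moment; what a row does not reach only later rows make up. A row lasts 1/8 s, in which the tool goes at most 62.5 mm and 10.7 degrees, less where a joint would pass 70% of its speed; a pose out of reach is approached as far as the arm can. A call with a gripper value outside its range is refused whole. The fingers move at their own pace and stop on an object; "newtons" is the grip in N (left out, the last holds). Time passes only in rows, so rows that repeat a pose let the fingers close. It gives the time, the measured TCP pose, the force and the opening at its end, in the units of the state.
- telemetry.read_state(): the state, without advancing time (a new reading comes with each control period).
- imaging.snapshot(name): name is "scene" or "top"; returns a dict with "frame" (384x512x3 uint8, red, green, blue), "intrinsics" (3x3 intrinsics, pixels), "rvec" (rotation vector, rad) and "tvec" (3), from world to camera coordinates, as OpenCV has them. Camera axes: x right, y down, z forward; pixel columns grow to the right and rows downward; lengths in mm; the calibration is good to about 2 mm. A picture is of the moment at which its call begins. There is no depth.
- finish_job(): hands the job in, once; it reports no verdict.
Trained networks look in a picture, given as the dict that the camera call returned (one of the last four; its "shot" number tells which), for a name from the list of things; names that differ only in an ending like _2 or _b are one class to them, and where a whole thing is asked for, a point or a joint stands for the part that bears it (a point fixed in the world has none). Each returns a list of dicts, best first, with "confidence" (0 to 1); they miss things now and then, are a little off and sometimes report something else, mostly with a low value. They report only what shows in the picture. A call takes as long as a camera call.
- nets.outline_of(picture, query): "pixels" (384x512 bool, what is visible of it) and "uv" ([column, row] in pixels, amid what is visible of it).
The state is a dict: "t": time; "q": joint angles; "dq": joint speeds; "effort": joint torques, N m; "eef_pos": TCP position; "orientation": TCP orientation; "force": force on the tool from outside, world axes, zero at the start; "wrist_torque": the same for the moment, N m; "width": finger opening in mm.
Only numpy, scipy, OpenCV 4.12 (cv2) and the standard library are available. Lean on these libraries where they do the work, as an engineer would, in place of code of your own. Each camera call takes 0.05 s, during which the arm holds its last target. There are 200 camera calls.

### The job

Take a reading on the bench fluorometer: with the aperture knob still at closed, pull the slit rod on its front out until the red ring on the rod has just come clear of the steel collar, and let go of it. Then turn the spring-return aperture knob on top clockwise one click at a time, resting about half a second in each click, to the third click and no further, and finish while still gripping the knob and holding it in the third click, because it springs back to closed if let go. Leave the glassware round it alone.

Things in the scene. Friction and masses are not known exactly. Their poses are not given: they have to be found in the camera images.
- fluorometer: White and black bench instrument, fixed, 170 (x) x 230 (y) x 77 mm high. Origin: centre of its underside; x to its rear, y to its left, z up; its front (display, slit rod) faces -x. On the dark top plate, 77 mm above the worktop: the aperture knob at (22, -46) mm and a round black sample cap at (22, 62) mm, 66 mm across, 22 mm high, which stays shut.
- slit_collar (a point): Centre of the outer face of the steel collar (21 mm across, 95 mm in front of the fluorometer's origin) on the front, left side, from which the slit rod comes out; 45 mm above the worktop. Same axes as the fluorometer.
- slit_rod (a joint): How far the rod is pulled out (m) along the fluorometer's -x: 0 home, 0.050 end stop, start 0 to 0.012. Steel rod 10 mm thick, thin dark rings and one red ring 4 mm wide; at 0.035 the whole red ring has just come clear of the collar. Weak return spring, stronger felt brake: pulling takes 4 to 6 N, and it stays where it is left.
- slit_pull (a point): Middle of the black upright pull tab at the rod's end, moving with it; 55 mm above the worktop. Same axes as the fluorometer. The tab is 28 mm long (x) and 11 mm thick (y; grip it across this) and reaches from 28 to 74 mm above the worktop. With the rod home its middle is 42 mm in front of the collar's face.
- knob_grip (a point): On the knob's upright axis, 109 mm above the worktop; its x axis points along the bar to the white-lined pointer end. Black bar grip 46 mm long, 13 mm thick, 89 to 119 mm above the worktop. Below it, up to 91 mm, a hub 41 mm across; below that, up to 87 mm, a scalloped star wheel 80 mm across, on which a sprung roller at its front clicks.
- aperture_knob (a joint): Knob angle (rad), 0 closed (its start, and where its spring returns it if let go), growing clockwise from above. Clicks every 0.419: 1st 0.419, 2nd 0.838, 3rd 1.257, 5th 2.094 last. The pointer is 36 deg left of the fluorometer's +x when closed (white ring), 36 deg right at the 3rd click; growing white dots mark clicks. Takes 0.02 to 0.22 N m, rising before and falling after each lobe.
- flask: Conical flask with blue content, 102 mm across, 167 mm high, standing left of the fluorometer; origin: centre of its underside. Not to be disturbed.
- beaker: Small glass beaker, 62 mm across, 72 mm high, standing right of the fluorometer; origin: centre of its underside. Not to be disturbed.
- petri: Petri dish with lid, 64 mm across, 16 mm high, lying in front of the fluorometer on its right; origin: centre of its underside. Not to be disturbed.

How it is judged:
By the outcome, as a careful person would: the job done as asked, in the order asked, and still so for the second after the job is handed in, while the arm keeps its last pose, push and grip.
It also fails if it takes over 51 s, if anything falls off the work surface, if the arm or the gripper's body presses on something with over 40 N, if the wrist force passes 120 N, or if a joint passes its speed limit or range.

## Working session

There is one attempt and no reset: what is moved stays moved. The work goes in short steps, Python scripts to look and compute and a tool call to move; the robot and the scene stay as the last step left them, time stands still between calls to the robot, and variables do not carry over. Pictures are saved under pics/ and viewed, about 8 in all and at most 12, crops included, and the job is handed in when it is done.

Besides the shell and the picture viewer there is one more tool, called after ">>>" by a JSON object that holds its "fn" and its "kwargs", one argument or row to a line. play_rows: Moves the arm, as the interface text tells. Its arguments: {"type":"object","properties":{"commands":{"type":"array","items":{"type":"number"}},"newtons":{"type":"number"}},"required":["commands"]}

```bash
mkdir -p pics; cat > h.py <<'E'
import numpy as np, cv2
from plant import telemetry, imaging, nets, env
def cam(p):
    R=cv2.Rodrigues(np.array(p["rvec"],float))[0]; return np.array(p["intrinsics"],float),R,np.array(p["tvec"],float).ravel()
def proj(p,X):
    return cv2.projectPoints(np.array(X,float).reshape(-1,3),np.array(p["rvec"],float),np.array(p["tvec"],float),np.array(p["intrinsics"],float),None)[0].reshape(-1,2)
def atz(p,uv,z):
    K,R,t=cam(p); d=R.T@np.linalg.inv(K)@np.array([uv[0],uv[1],1.]); c=-R.T@t; return c+d*(z-c[2])/d[2]
def save(p,n,crop=None,s=1.5):
    f=p["frame"][...,::-1]
    if crop: f=f[crop[1]:crop[3],crop[0]:crop[2]]
    cv2.imwrite(f"pics/{n}.png",cv2.resize(f,None,fx=s,fy=s,interpolation=cv2.INTER_CUBIC))
E
python3 - <<'E'
from h import *
np.set_printoptions(precision=2,suppress=True)
print(env.hold_point_z, telemetry.read_state())
ims=[]
for n in("scene","top"):
    p=imaging.snapshot(n); save(p,n+"0"); K,R,t=cam(p); print(n,K[0,0],-R.T@t)
    for q in("fluorometer","slit_pull","knob_grip","slit_rod","aperture_knob","flask","beaker","petri"):
        print(q,[(round(o["confidence"],2),np.round(o["uv"],1),int(o["pixels"].sum())) for o in nets.outline_of(p,q)[:2]])
E
```

```text
18.700000000000003 {'t': 0.0, 'q': array([-1.39,  0.31,  0.01,  1.51, -0.  ,  1.32, -0.03]), 'dq': array([ 0., -0.,  0.,  0., -0., -0., -0.]), 'effort': array([ -0.  , -37.99,   0.15, -23.06,   0.01,   0.01,  -0.  ]), 'eef_pos': array([122.95, 535.31, 230.2 ]), 'orientation': array([ 0.55, -0.44,  0.55,  0.44]), 'force': array([-0.33, -0.85, -0.11]), 'wrist_torque': array([-0.  ,  0.01,  0.  ]), 'width': 85.22546824502095}
scene 396.2422062651486 [-15.93 385.5  572.77]
fluorometer [(0.69, array([287. , 188.4]), 6410)]
slit_pull [(0.58, array([312.6, 219.1]), 247)]
knob_grip [(0.61, array([293.3, 163. ]), 555)]
slit_rod [(0.72, array([312.4, 223.5]), 300)]
aperture_knob [(0.84, array([296.3, 162.6]), 562)]
flask [(0.67, array([224.6, 227.7]), 2767)]
beaker [(0.78, array([342.1, 160.7]), 405), (0.41, array([295.3, 161.7]), 581)]
petri [(0.9, array([360.7, 216.8]), 507)]
top 350.61431799389874 [467.44  51.79 925.96]
fluorometer [(0.88, array([285. , 178.2]), 6501), (0.68, array([204.3, 203.9]), 1176)]
slit_pull [(0.47, array([267. , 230.8]), 100), (0.35, array([353.7, 176.3]), 484)]
knob_grip [(0.75, array([307.7, 165. ]), 722)]
slit_rod [(0.68, array([268.2, 230.3]), 99)]
aperture_knob [(0.6, array([307. , 168.4]), 713), (0.55, array([286.9, 176.4]), 6333)]
flask [(0.88, array([204.1, 201.3]), 1233)]
beaker [(0.55, array([353.5, 178.4]), 538)]
petri [(0.76, array([325.3, 234.2]), 470), (0.29, array([205.4, 204.4]), 1208)]
```

View pics/scene0.png

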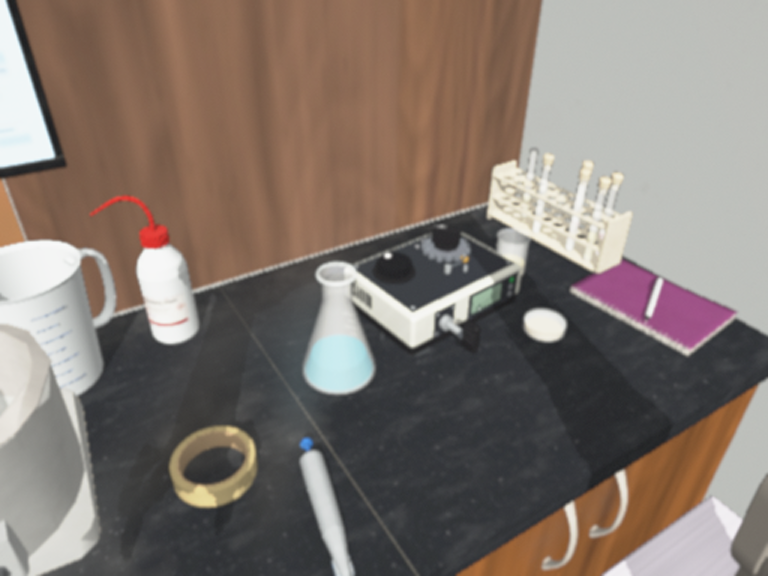

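View pics/top0.png

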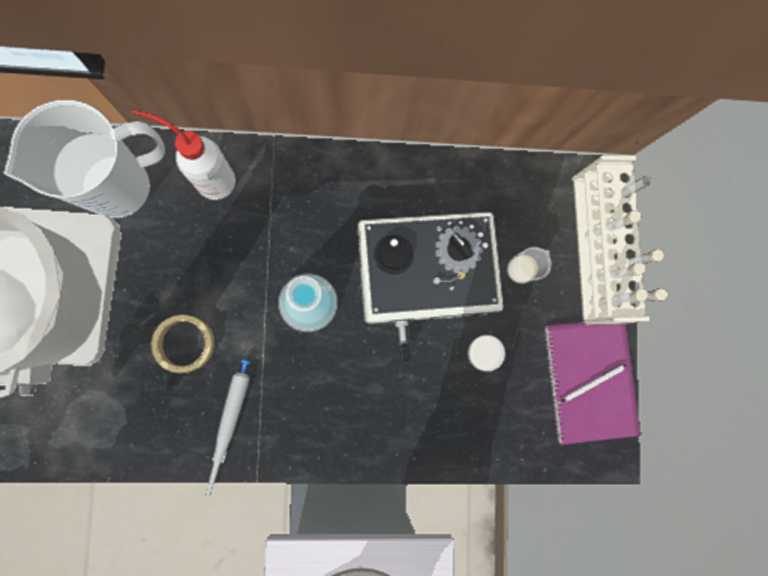

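The scene view shows the fluorometer at about (430,280) with the rod tab at (465,335), the flask at (340,330) and the petri dish at (545,325). The top view shows the box corners at about (359,220) and (503,312), the knob at (459,245) and the tab at (405,345). I'll fit the pose next.

```bash
cat > fit.py <<'E'
from h import *
from scipy.optimize import minimize
np.set_printoptions(precision=2,suppress=True)
P={n:imaging.snapshot(n) for n in("top","scene")}
def W(s,X):
    X=np.array(X,float).reshape(-1,3); c,n=np.cos(s[2]),np.sin(s[2]); return np.c_[s[0]+c*X[:,0]-n*X[:,1],s[1]+n*X[:,0]+c*X[:,1],X[:,2]]
box=[(a*85,b*115,z) for a in(-1,1) for b in(-1,1) for z in(0,77)]
M={n:max(nets.outline_of(P[n],"fluorometer"),key=lambda o:o["confidence"])["pixels"] for n in P}
M={n:cv2.GaussianBlur(cv2.morphologyEx(m.astype(np.uint8),cv2.MORPH_CLOSE,np.ones((9,9))).astype(np.float32),(0,0),.6) for n,m in M.items()}
S=8
def cost(s,ns=("top","scene")):
    e=0
    for n in ns:
        h=cv2.convexHull(proj(P[n],W(s,box)).astype(np.float32)).reshape(-1,2)
        im=np.zeros((384,512),np.uint8); 
        im=np.zeros((384*4,512*4),np.uint8); cv2.fillConvexPoly(im,np.round((h+.5)*4*16-8).astype(int),255,cv2.LINE_AA,4)
        im=cv2.resize(im,(512,384),interpolation=cv2.INTER_AREA)/255.
        e+=np.abs(im-M[n]).sum()
    return e
a=atz(P["top"],(307.3,166),100); c=atz(P["top"],(262,168.5),99)
yaw=np.arctan2(*(c-a)[1::-1]) - np.pi/2
s0=np.array([0,0,0.]); yaw=np.arctan2((c-a)[1],(c-a)[0])-np.pi/2
s0=np.array([a[0],a[1],yaw]); s0[:2]-= W([0,0,yaw],(22,-46,0))[0,:2]
print("init",s0)
for ns in(("top",),("scene",),("top","scene")):
    r=minimize(cost,s0,args=(ns,),method="Nelder-Mead",options=dict(initial_simplex=s0+np.array([[0,0,0],[8,0,0],[0,8,0],[0,0,.06]]),xatol=.02,fatol=.1)); print(ns,r.x,r.fun)
s=r.x
for n in P:
    f=cv2.resize(P[n]["frame"][...,::-1],None,fx=4,fy=4,interpolation=cv2.INTER_CUBIC)
    def dr(X,col):
        for u in proj(P[n],W(s,X)): cv2.circle(f,tuple(int(v) for v in (u+.5)*4),3,col,-1)
    dr(box,(0,255,0)); dr([(22,-46,119),(22,62,99),(-95,np.nan_to_num(0),45)],(0,0,255))
    dr([(22+r_*np.cos(.628),-46+r_*np.sin(.628),119) for r_ in(-23,23)],(255,0,255))
    u=proj(P[n],W(s,(-30,0,60)))[0]*4; u=u.astype(int); x0=max(0,u[0]-390); y0=max(0,u[1]-290)
    cv2.imwrite(f"pics/fit_{n}.png",f[y0:y0+580,x0:x0+780]); print(n,"crop",x0,y0)
for q,z in(("slit_pull",60),("flask",80),("petri",10),("beaker",40)):
    o=nets.outline_of(P["top"],q)
    if o: print(q,atz(P["top"],o[0]["uv"],z))
E
python3 fit.py
```

```text
init [608.16 -98.94   0.1 ]
('top',) [609.22 -98.92   0.12] 401.22359292721035
('scene',) [ 615.22 -105.51    0.19] 758.1002845136429
('top', 'scene') [ 610.01 -100.38    0.12] 1297.0528128983476
top crop 762 468
scene crop 802 463
slit_pull [469.77 -55.96  60.  ]
flask [543.96  97.14  80.  ]
petri [ 465.98 -216.27   10.  ]
beaker [ 626.97 -276.62   40.  ]
```

View pics/fit_top.png

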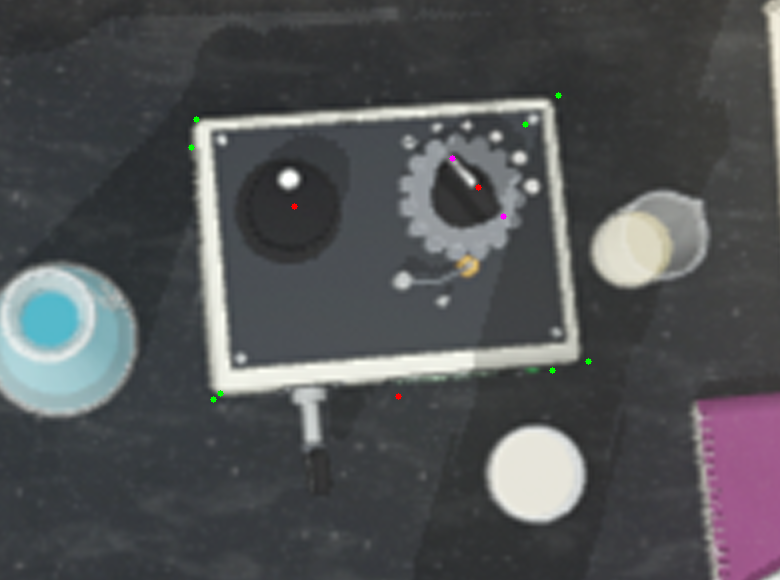

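View pics/fit_scene.png

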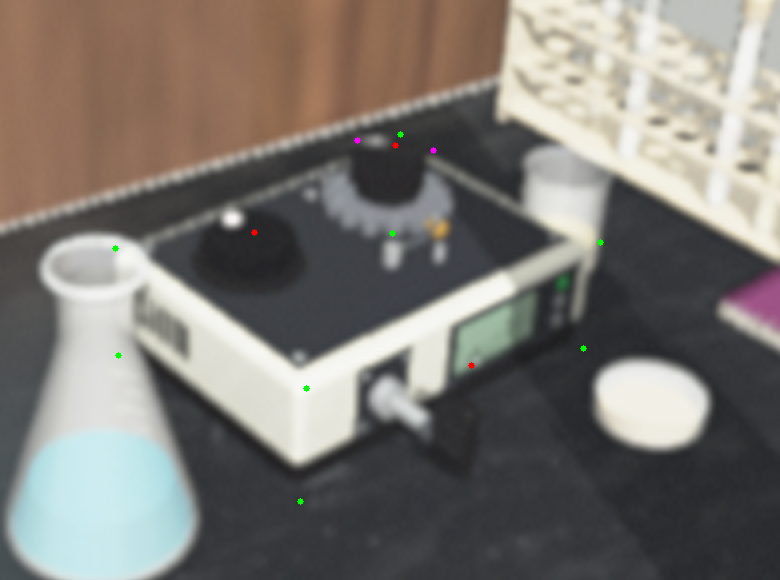

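The fit overlay is off: the green corners sit outside the box by 10–15 px in the 4x top crop, with too much yaw. I'll refit with corners read from both crops.

```bash
cat > fit2.py <<'E'
from h import *
from scipy.optimize import least_squares
np.set_printoptions(precision=2,suppress=True)
P={n:imaging.snapshot(n) for n in("top","scene")}
def W(s,X):
    X=np.array(X,float).reshape(-1,3); c,n=np.cos(s[2]),np.sin(s[2]); return np.c_[s[0]+c*X[:,0]-n*X[:,1],s[1]+n*X[:,0]+c*X[:,1],X[:,2]]
C={"top":((762,468),[((85,115,77),196,121),((85,-115,77),552,99),((-85,-115,77),580,359),((-85,115,77),213,393),((22,-46,87),461,197)]),
"scene":((802,463),[((-85,115,77),298,373),((-85,-115,77),594,240),((85,115,77),143,242),((22,-46,87),388,193)])}
def res(s,ns):
    r=[]
    for n in ns:
        o,L=C[n]
        uv=np.array([[(o[0]+a+.5)/4-.5,(o[1]+b+.5)/4-.5] for _,a,b in L])
        r.append((proj(P[n],W(s,[l[0] for l in L]))-uv))
    return np.vstack(r).ravel()
for ns in(["top"],["scene"],["top","scene"]):
    r=least_squares(res,[608,-99,.08],args=(ns,),x_scale=[1,1,.01]); print(ns,r.x); print(r.fun.reshape(-1,2))
E
python3 fit2.py
```

```text
['top'] [609.44 -97.27   0.11]
[[-1.13 -0.6 ]
 [ 0.42 -0.77]
 [ 0.61  0.98]
 [ 0.28  0.02]
 [-0.13  0.3 ]]
['scene'] [ 615.51 -106.94    0.09]
[[ 1.    1.  ]
 [ 2.47 -0.22]
 [-5.65 -1.27]
 [ 2.14 -1.92]]
['top', 'scene'] [ 610.41 -100.14    0.11]
[[ 0.25 -1.26]
 [ 1.78 -0.8 ]
 [ 1.55  0.96]
 [ 1.21 -0.64]
 [ 1.09  0.08]
 [ 0.99  3.54]
 [ 1.57  0.91]
 [-7.21  1.15]
 [ 0.77 -0.39]]
```

```bash
sed -i 's/,((85,115,77),143,242)//; s/,((22,-46,87),388,193)/,((22,-46,87),388,193),((22,62,77),248,264)/; s/,((22,-46,87),461,197)/,((22,-46,87),461,197),((22,62,99),289,203)/' fit2.py
cat >> fit2.py <<'E'
s=r.x
p=P["top"]; o=C["top"][0]
def loc(n,a,b,z):
    o=C[n][0]; X=atz(P[n],((o[0]+a+.5)/4-.5,(o[1]+b+.5)/4-.5),z)-[s[0],s[1],0]; c,k=np.cos(s[2]),np.sin(s[2]); return np.array([c*X[0]+k*X[1],-k*X[0]+c*X[1]])
print("tab top near/far", loc("top",317,452,74),loc("top",320,494,74), "collar",loc("top",308,393,50),"bar ends",loc("top",452,157,119),loc("top",492,217,119))
print("scene tab top corner",loc("scene",437,395,74),loc("scene",475,405,74))
K,R,t=cam(p);print(R)
E
python3 fit2.py
```

```text
['top'] [609.81 -97.23   0.11]
[[-1.1  -0.83]
 [ 0.46 -0.85]
 [ 0.55  0.91]
 [ 0.21 -0.2 ]
 [-0.12  0.18]
 [ 0.06  0.72]]
['scene'] [ 615.64 -101.01    0.1 ]
[[-0.24  2.07]
 [ 0.34 -0.12]
 [-0.19 -1.4 ]
 [ 0.11 -1.31]]
['top', 'scene'] [611.11 -97.77   0.11]
[[-0.83 -1.38]
 [ 0.71 -1.29]
 [ 0.74  0.44]
 [ 0.41 -0.77]
 [ 0.11 -0.31]
 [ 0.3   0.17]
 [ 0.13  3.77]
 [ 0.55  0.92]
 [-0.27 -0.28]
 [ 0.05  0.09]]
tab top near/far [-127.49   55.62] [-152.95   56.01] collar [-90.26  55.01] bar ends [ 40.02 -34.56] [  2.37 -55.14]
scene tab top corner [-129.9    59.52] [-147.71   49.99]
[[ 0.03 -1.    0.09]
 [-0.99 -0.04 -0.1 ]
 [ 0.11 -0.09 -0.99]]
```

```bash
cat > plan.py <<'E'
from h import *
from scipy.spatial.transform import Rotation as Ro
np.set_printoptions(precision=3,suppress=True)
S=np.array([610.2,-97.4,.108])
def w(x,y):
    c,n=np.cos(S[2]),np.sin(S[2]); return np.array([S[0]+c*x-n*y,S[1]+n*x+c*y])
def plan(xy,z,jaw,pos=None,R=None):
    "jaw: world angle of tool z; z: TCP height"
    st=telemetry.read_state(); q=st["orientation"]
    R=Ro.from_quat([q[1],q[2],q[3],q[0]]).as_matrix() if R is None else R; pos=st["eef_pos"] if pos is None else pos
    zx=np.array([np.cos(jaw),np.sin(jaw),0]); x=np.array([0,0,-1.]); T=np.c_[x,np.cross(zx,x),zx]
    return R.T@(np.array([*xy,z])-pos), Ro.from_matrix(R.T@T).as_rotvec()
E
python3 - <<'E'
from plan import *
st=telemetry.read_state(); q=st["orientation"]; R=Ro.from_quat([q[1],q[2],q[3],q[0]]).as_matrix(); print(R, st["t"])
g=w(-140,55.5); k=w(22,-46); print(g,k)
for j in(S[2]+np.pi/2,S[2]-np.pi/2): print("tab",j,plan(g,140,j))
for j in(S[2]+.628+np.pi/2,S[2]+.628-np.pi/2): print("knob",j,plan(k,150,j))
E
```

```text
[[ 0.    -0.975  0.224]
 [ 0.     0.224  0.975]
 [-1.    -0.     0.   ]] 1.5
[465.033 -57.314] [ 637.03  -140.761]
tab 1.6787963267948967 (array([  91.306, -466.051, -501.779]), array([-0.334,  0.   ,  0.   ]))
tab -1.4627963267948965 (array([  91.306, -466.051, -501.779]), array([ 2.808,  0.   , -0.   ]))
knob 2.3067963267948963 (array([  81.31 , -652.364, -544.602]), array([-0.962,  0.   ,  0.   ]))
knob -0.8347963267948966 (array([  81.31 , -652.364, -544.602]), array([ 2.18,  0.  , -0.  ]))
```

>>> {"fn": "play_rows", "kwargs": {
  "commands": [0,0,-30,-32,-0.02,0,0,0,0,-80,-86,-0.06,0,0,0,0,-125,-134,-0.1,0,0,0,0,-170,-183,-0.13,0,0,0,0,-215,-231,-0.17,0,0,0,0,-260,-280,-0.2,0,0,0,0,-305,-328,-0.23,0,0,0,0,-350,-377,-0.27,0,0]
}}

```text
t: 2.5
eef_pos: [364.3, 117.3, 231.8]
orientation: [-0.489, 0.511, -0.488, -0.511]
force: [1.4, 0.1, -0.8]
width: 85.5
```

>>> {"fn": "play_rows", "kwargs": {
  "commands": [0,0,-40,-43,-0.03,0,0,0,0,-80,-86,-0.05,0,0,0,20,-105,-113,-0.064,0,0,0,50,-116,-125,-0.064,0,0,0,90,-116,-125,-0.064,0,0,0,90,-116,-125,-0.064,0,0]
}}

```text
t: 3.25
eef_pos: [482.0, -0.8, 138.8]
orientation: [0.47, -0.524, 0.474, 0.528]
force: [0.2, 0.4, 0.3]
width: 85.3
```

```bash
python3 - <<'E'
from plan import *
st=telemetry.read_state(); print(st["t"],st["q"],st["eef_pos"],st["force"])
print(plan(w(-140,55.5),37,S[2]+np.pi/2))
p=imaging.snapshot("scene"); save(p,"s3",(220,110,420,260),3.5)
E
```

```text
3.25 [-0.565  0.29   0.65   1.844 -0.196  1.08   1.837] [482.048  -0.769 138.785] [0.18  0.423 0.278]
(array([101.958,  22.239, -54.379]), array([-0.   , -0.   , -0.007]))
```

View pics/s3.png

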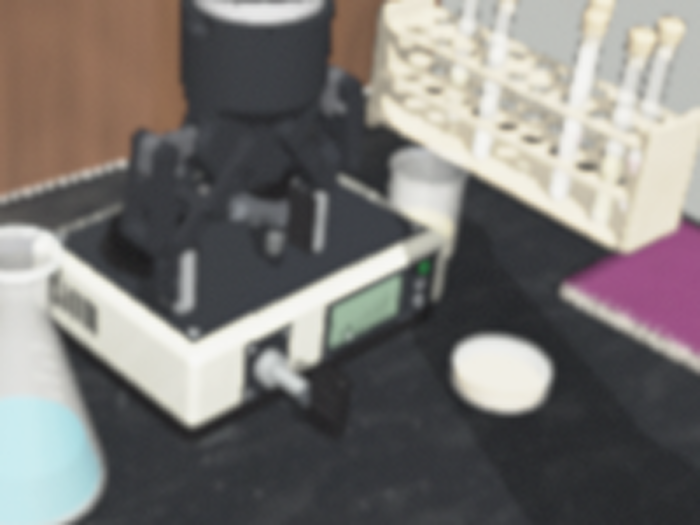

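The gripper is open above the instrument, left of the tab; the flask and petri dish haven't moved. I'll shift over first, then go down.

>>> {"fn": "play_rows", "kwargs": {
  "commands": [0,0,11,-27,0,0,0,0,0,22.2,-54.4,0,0,-0.007,0,20,22.2,-54.4,0,0,-0.007,0,55,22.2,-54.4,0,0,-0.007,0,85,22.2,-54.4,0,0,-0.007,0,101,22.2,-54.4,0,0,-0.007,0,101,22.2,-54.4,0,0,-0.007,0,101,22.2,-54.4,0,0,-0.007]
}}

```text
t: 4.3
eef_pos: [470.2, -57.3, 41.7]
orientation: [-0.475, 0.529, -0.47, -0.524]
force: [0.5, 0.9, -0.4]
width: 85.5
```

```bash
python3 - <<'E'
from plan import *
st=telemetry.read_state(); print(st["t"],st["eef_pos"],st["force"])
print(plan(w(-140,55.5),37,S[2]+np.pi/2))
a=imaging.snapshot("scene"); b=imaging.snapshot("top")
f=np.hstack([cv2.resize(x["frame"][y0:y0+120,x0:x0+80,::-1],None,fx=4.8,fy=4.8,interpolation=cv2.INTER_CUBIC) for x,x0,y0 in((a,270,140),(b,225,170))]); cv2.imwrite("pics/s4.png",f)
E
```

```text
4.3 [470.194 -57.338  41.741] [ 0.458  0.933 -0.407]
(array([4.689, 5.175, 0.585]), array([ 0.001, -0.   ,  0.01 ]))
```

View pics/s4.png

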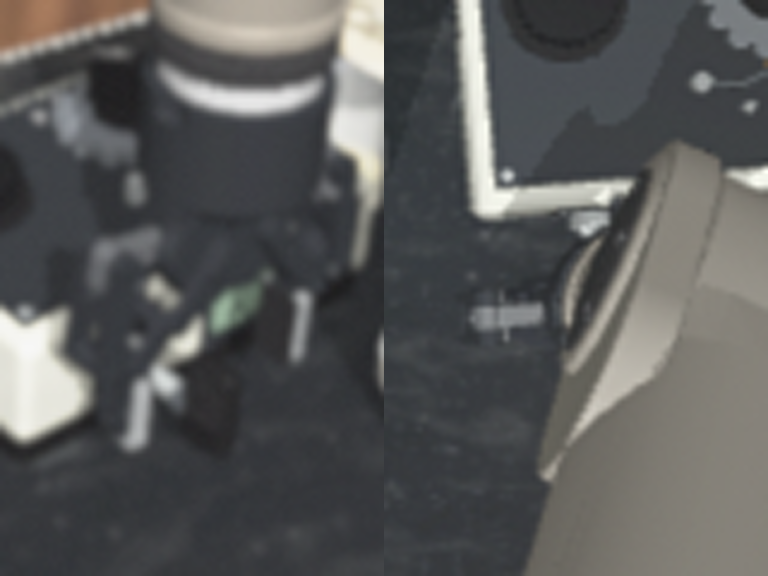

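The tab sits between the two open pads in the scene crop. I'll correct by a few millimetres and close.

>>> {"fn": "play_rows", "kwargs": {
  "commands": [0,4,5.5,0.5,0,0,0.01,0,4,5.5,0.5,0,0,0.01,0.5,4,5.5,0.5,0,0,0.01,1,4,5.5,0.5,0,0,0.01,1,4,5.5,0.5,0,0,0.01,1,4,5.5,0.5,0,0,0.01,1,4,5.5,0.5,0,0,0.01,1,4,5.5,0.5,0,0,0.01],
  "newtons": 40
}}

```text
t: 5.4
eef_pos: [463.6, -60.0, 36.5]
orientation: [-0.471, 0.527, -0.474, -0.526]
force: [1.0, -5.3, -1.4]
width: 10.1
```

```bash
cat > loc.py <<'E'
from plan import *
st=telemetry.read_state(); d=st["eef_pos"][:2]-S[:2]; c,n=np.cos(S[2]),np.sin(S[2])
print(st["t"],st["eef_pos"],"local",c*d[0]+n*d[1],-n*d[0]+c*d[1],"F",st["force"],st["wrist_torque"],"w",st["width"],"q7",st["q"][6])
q=st["orientation"];R=Ro.from_quat([q[1],q[2],q[3],q[0]]).as_matrix();print("jaw",np.arctan2(R[1,2],R[0,2]),"local -x in tool",R.T@[-c,-n,0])
E
python3 loc.py
```

```text
5.4 [463.584 -60.004  36.462] local -141.73088442483183 52.98141714583527 F [ 1.014 -5.286 -1.352] [-0.739 -0.082  0.256] w 10.121107628637318 q7 2.069437990700908
jaw 1.6782257611632894 local -x in tool [ 0.002  1.    -0.001]
```

>>> {"fn": "play_rows", "kwargs": {
  "commands": [1,0,1,-1,0,0,0,1,0,4,-2,0,0,0,1,0,9,-2.5,0,0,0,1,0,14,-2.5,0,0,0,1,0,19,-2.5,0,0,0,1,0,24,-2.5,0,0,0,1,0,27,-2.5,0,0,0,1,0,27,-2.5,0,0,0]
}}

```text
t: 6.4
eef_pos: [437.9, -62.9, 36.5]
orientation: [-0.472, 0.527, -0.472, -0.526]
force: [4.5, -2.4, -4.6]
width: 10.5
```

```bash
cat >> loc.py <<'E'
import sys
if len(sys.argv)>1:
    a=imaging.snapshot("scene"); b=imaging.snapshot("top")
    S2=S
    def L(x,y,z): return [*w(x,y),z]
    ims=[]
    for x in(a,b):
        u=proj(x,L(-110,54,45))[0]; x0,y0=int(u[0])-25,int(u[1])-30; print("crop",x0,y0)
        ims.append(cv2.resize(x["frame"][y0:y0+60,x0:x0+50,::-1],None,fx=8,fy=8,interpolation=cv2.INTER_CUBIC))
        print("collar, tabmid proj in crop",[(v-[x0,y0]+.5)*8 for v in proj(x,[L(-95,54,45),L(-137-30,54,55)])])
    cv2.imwrite("pics/%s.png"%sys.argv[1],np.hstack(ims))
E
python3 loc.py s5
```

```text
6.4 [437.905 -62.925  36.465] local -167.57531038266882 52.84635925780677 F [ 4.538 -2.416 -4.558] [-0.514 -0.73   0.172] w 10.473559464157654 q7 2.074393219992111
jaw 1.6797227346545553 local -x in tool [0.    1.    0.001]
crop 278 189
collar, tabmid proj in crop [array([169.304, 222.167]), array([366.562, 330.192])]
crop 242 193
collar, tabmid proj in crop [array([205.264, 196.866]), array([228.392, 427.171])]
```

View pics/s5.png

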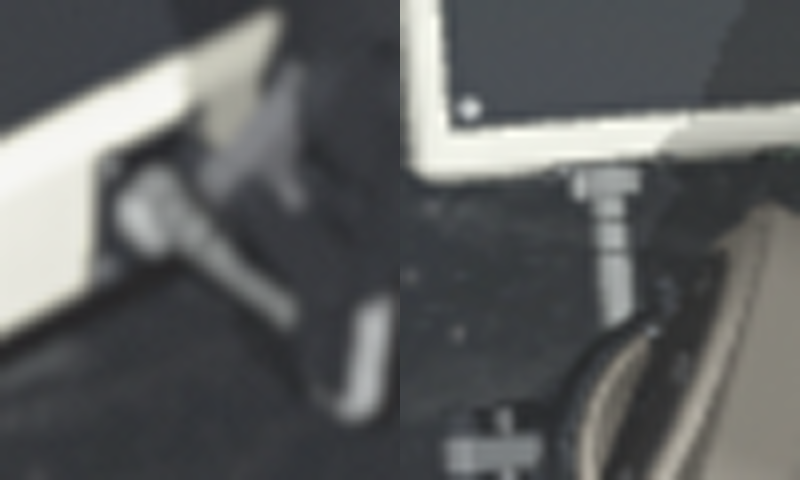

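The rod is out with two dark rings visible at (610,205) and (615,245) in the top crop, and no red yet. I'll pull a bit more and measure redness along the rod numerically.

>>> {"fn": "play_rows", "kwargs": {
  "commands": [1,0,2,0,0,0,0,1,0,4,0,0,0,0,1,0,4,0,0,0,0,1,0,4,0,0,0,0]
}}

```text
t: 7.0
eef_pos: [433.9, -63.4, 36.4]
orientation: [-0.472, 0.527, -0.473, -0.526]
force: [5.1, -2.7, -5.2]
width: 10.1
```

```bash
cat > red.py <<'E'
from plan import *
for n in("scene","top"):
    p=imaging.snapshot(n); f=p["frame"].astype(float)
    for y,z in((53,45),):
        out=[]
        for x in np.arange(-88,-125,-1.):
            u=proj(p,[*w(x,y),z+5*(n=="top")])[0]; i,j=int(round(u[0])),int(round(u[1]))
            W=f[j-3:j+4,i-4:i+5]; e=W[...,0]-W[...,1:].max(-1); out.append((int(x),int(e.max()),*map(int,f[j,i])))
        print(n,out[::2])
    x0,y0=[int(v) for v in proj(p,[*w(-110,54),45])[0]]
    W=f[y0-20:y0+20,x0-20:x0+20]; e=W[...,0]-W[...,1:].max(-1); k=np.argwhere(e>18); print("red px",[(a+x0-20,b+y0-20,int(e[b,a])) for b,a in k])
E
python3 loc.py; python3 red.py
```

```text
7.0 [433.918 -63.388  36.446] local -171.58828272504564 52.81544180110505 F [ 5.131 -2.726 -5.178] [-0.434 -0.793  0.175] w 10.142975936016997 q7 2.0739699232362447
jaw 1.6795916306008547 local -x in tool [0.001 1.    0.001]
scene [(-88, 12, 148, 140, 140), (-90, 12, 148, 140, 140), (-92, 12, 143, 133, 133), (-94, 12, 146, 145, 144), (-96, 12, 146, 145, 144), (-98, 12, 138, 140, 140), (-100, 12, 135, 137, 137), (-102, 10, 124, 127, 126), (-104, 10, 137, 140, 139), (-106, 1, 141, 144, 143), (-108, 1, 141, 144, 143), (-110, 0, 124, 127, 126), (-112, 0, 124, 127, 126), (-114, 0, 126, 128, 127), (-116, 0, 135, 137, 137), (-118, 0, 135, 137, 137), (-120, 0, 134, 137, 137), (-122, 0, 120, 122, 122), (-124, -1, 127, 129, 130)]
red px []
top [(-88, 44, 158, 163, 162), (-90, 44, 160, 165, 164), (-92, 44, 157, 160, 159), (-94, 44, 153, 124, 122), (-96, 44, 153, 124, 122), (-98, 44, 163, 165, 164), (-100, 44, 164, 169, 168), (-102, 44, 163, 168, 166), (-104, 3, 140, 144, 143), (-106, 3, 140, 144, 143), (-108, -2, 164, 167, 167), (-110, -2, 168, 172, 171), (-112, -2, 164, 168, 167), (-114, -2, 139, 142, 140), (-116, -2, 139, 142, 140), (-118, -2, 162, 165, 164), (-120, -2, 165, 169, 168), (-122, -2, 164, 167, 167), (-124, -3, 165, 168, 167)]
red px [(np.int64(266), np.int64(217), 44), (np.int64(267), np.int64(217), 31), (np.int64(268), np.int64(217), 29), (np.int64(269), np.int64(217), 26)]
```

>>> {"fn": "play_rows", "kwargs": {
  "commands": [1,0,1,0,0,0,0,1,0,2,0,0,0,0,1,0,2,0,0,0,0,1,0,2,0,0,0,0]
}}

```text
t: 7.6
eef_pos: [432.1, -63.6, 36.5]
orientation: [-0.472, 0.527, -0.472, -0.526]
force: [4.9, -2.2, -7.2]
width: 10.6
```

```bash
cat > red.py <<'E'
from plan import *
p=imaging.snapshot("top"); f=p["frame"].astype(int)
W=f[210:232,264:272]; print("r-g\n",(W[...,0]-W[...,1])[:14]); print("g\n",W[...,1])
p=imaging.snapshot("scene"); f=p["frame"].astype(int);W=f[205:230,285:320]; e=W[...,0]-W[...,1]; e[:, :]=e; print("scene max",e.max(), np.argwhere(e>15)[:12]+[205,285])
p=p
E
python3 loc.py; python3 red.py
```

```text
7.6 [432.129 -63.605  36.469] local -173.39027241632309 52.79229430619553 F [ 4.896 -2.158 -7.166] [-0.415 -0.817  0.174] w 10.573654970571381 q7 2.0737385050820225
jaw 1.6796297738532295 local -x in tool [0.    1.    0.001]
r-g
 [[-1 -1 -1 -2 -1 -2 -1 -1]
 [-2 -1 -1 -1 -1 -1 -2 -1]
 [-1 -1  0 -1 -1 -2 -2 -1]
 [-3 -2 -2 -3 -3 -3 -3 -2]
 [-4 -3 -4 -5 -6 -4 -3 -3]
 [-4 -4 -4 -6 -6 -5 -5 -4]
 [-5 -4 -2 -3 -3 -3 -6 -5]
 [-4 10 56 69 74 76 14 -4]
 [-2 23 68 71 69 56 10 -4]
 [-4 -2  3  1 -2 -2 -4 -3]
 [-4 -3 -4 -6 -6 -4 -3 -3]
 [-2 -1 -4 -4 -4 -5 -3 -2]
 [-3 -2 -2 -4 -5 -3 -3 -3]
 [-4 -4 -3 -4 -4 -4 -4 -2]]
g
 [[240 239 239 239 238 239 239 240]
 [240 239 238 237 237 237 239 241]
 [236 233 228 224 214 191 188 182]
 [137 134 126 125 129 112 105  92]
 [143 137 148 158 164 159 150 128]
 [170 147 156 163 165 163 158 136]
 [172 148 152 156 160 158 152 136]
 [147 115  96  91  91  74  74  78]
 [ 77  72  84 101 110  93  63  59]
 [ 59  73 118 154 167 151  82  59]
 [ 62  71 112 156 171 156  88  65]
 [ 64  70 106 151 168 157  95  66]
 [ 67  65  80 117 144 125  81  66]
 [ 64  70 100 147 169 163 105  66]
 [ 60  65  97 148 170 169 122  67]
 [ 60  61  88 143 167 167 121  66]
 [ 59  58  66 112 143 144 102  63]
 [ 58  60  84 138 162 167 140  73]
 [ 60  61  85 140 161 168 147  76]
 [ 59  59  77 126 158 168 150  77]
 [ 59  58  74 121 156 167 153  83]
 [ 60  59  68 110 154 170 155  85]]
scene max 48 [[213 299]
 [213 300]
 [214 298]
 [214 299]
 [214 300]
 [214 301]
 [215 297]
 [215 298]
 [215 299]
 [215 300]
 [216 297]
 [216 298]]
```

>>> {"fn": "play_rows", "kwargs": {
  "commands": [1,0,0.5,0,0,0,0,1,0,1,0,0,0,0,1,0,1,0,0,0,0,1,0,1,0,0,0,0]
}}

```text
t: 8.2
eef_pos: [431.2, -63.7, 36.5]
orientation: [-0.472, 0.527, -0.472, -0.526]
force: [5.4, -3.6, -6.0]
width: 10.6
```

```bash
python3 loc.py; python3 red.py|sed -n '7,28p'
```

```text
8.2 [431.222 -63.696  36.465] local -174.30270540113688 52.799449018484424 F [ 5.429 -3.647 -5.97 ] [-0.459 -0.856  0.157] w 10.617031868577994 q7 2.073594992872283
jaw 1.6795906530592413 local -x in tool [0.    1.    0.001]
 [ -4  -5  -5  -7  -6  -5  -5  -4]
 [ -4  -6  -4  -4  -4  -3  -6  -5]
 [ -5   4  61  73  77  81  16  -4]
 [  0  54 135 121 105  99  36  -2]
 [ -5   3   9   3   0   2  -1  -3]
 [ -3  -5  -6  -7  -7  -5  -3  -4]
 [ -2  -3  -3  -5  -5  -5  -3  -2]
 [ -3  -3  -4  -5  -4  -2  -3  -2]
 [ -4  -3  -4  -5  -5  -4  -4  -3]]
g
 [[240 239 239 238 238 239 239 240]
 [240 239 238 237 237 237 239 241]
 [236 233 228 224 214 191 188 183]
 [137 138 125 124 129 112 105  92]
 [155 176 152 157 163 159 150 128]
 [179 187 160 163 165 163 157 136]
 [181 189 156 156 161 158 152 135]
 [153 146  98  88  88  72  73  76]
 [ 78  75  64  68  85  75  55  59]
 [ 60  90 147 155 166 150  81  60]
 [ 61  83 132 157 170 157  87  64]
 [ 64  80 124 153 168 158  95  65]
```

>>> {"fn": "play_rows", "kwargs": {
  "commands": [1,0,0.5,0,0,0,0,1,0,0.9,0,0,0,0,1,0,0.9,0,0,0,0,1,0,0.9,0,0,0,0]
}}

```text
t: 8.8
eef_pos: [430.3, -63.8, 36.5]
orientation: [-0.472, 0.527, -0.472, -0.526]
force: [5.1, -3.0, -6.1]
width: 10.6
```

```bash
python3 loc.py; python3 red.py|sed -n '7,28p'
```

```text
8.8 [430.346 -63.801  36.456] local -175.18480234803022 52.78981994226493 F [ 5.088 -3.001 -6.117] [-0.444 -0.817  0.195] w 10.573924385650946 q7 2.0734828628071043
jaw 1.6795803668482099 local -x in tool [0.    1.    0.001]
 [ -3  -4  -5  -6  -6  -5  -5  -4]
 [ -5  -6  -5  -4  -4  -6  -7  -5]
 [ -5   1  38  69  75  63   7  -4]
 [  1  54 137 137 137 119  39  -3]
 [ -3  24  50  38  30   7  -1  -3]
 [ -3  -3  -1  -4  -5  -6  -4  -3]
 [ -2  -2  -4  -5  -5  -5  -4  -1]
 [ -3  -3  -4  -4  -3  -3  -3  -3]
 [ -5  -3  -3  -4  -4  -3  -2  -2]]
g
 [[240 239 239 238 238 239 239 240]
 [240 239 238 237 237 237 239 241]
 [236 233 228 224 214 191 188 183]
 [138 137 126 124 129 112 105  96]
 [155 176 152 158 164 159 150 128]
 [178 187 160 162 165 163 157 136]
 [182 189 158 156 161 159 153 135]
 [153 150 124  92  90  83  81  77]
 [ 78  76  63  54  61  63  55  60]
 [ 59  75 115 128 145 148  82  60]
 [ 61  81 128 155 169 157  87  64]
 [ 64  78 124 154 170 160  98  65]
```

The red ring has now just cleared: the pixels next to the collar have begun to lose red. I'll ease the load off, open and lift.

>>> {"fn": "play_rows", "kwargs": {
  "commands": [1,0,-1,0,0,0,0,1,0,-1,0,0,0,0,0,0,-1,0,0,0,0,0,0,-1,0,0,0,0,0,0,-1,0,0,0,0,0,0,-1,0,0,0,0,0,-20,-1,0,0,0,0,0,-60,-1,0,0,0,0]
}}

```text
t: 9.9
eef_pos: [428.1, -63.2, 95.8]
orientation: [0.47, -0.524, 0.474, 0.528]
force: [1.0, 0.5, 0.3]
width: 85.6
```

>>> {"fn": "play_rows", "kwargs": {
  "commands": [0,-50,0,0,0,0,0,0,-75,0,0,0,0,0,0,-75,0,0,0,0,0]
}}

```text
t: 10.28
eef_pos: [431.8, -63.5, 173.3]
orientation: [-0.473, 0.527, -0.472, -0.526]
force: [0.4, -0.2, -0.2]
width: 85.3
```

```bash
python3 loc.py; python3 red.py|sed -n '7,28p'; python3 - <<'E'
from plan import *
print(telemetry.read_state()["q"]); print(plan(w(22,-46),150,S[2]+.628+np.pi/2))
E
```

```text
10.275 [431.767 -63.535 173.275] local -173.7431578234355 52.90070020092112 F [ 0.37  -0.187 -0.231] [-0.037 -0.032 -0.036] w 85.2646500521265 q7 1.8992204827283914
jaw 1.6792430924409003 local -x in tool [-0.002  1.     0.   ]
 [ -3  -4  -5  -6  -6  -6  -5  -5]
 [ -5  -5  -4  -4  -5  -6  -7  -4]
 [ -5   7  40  80  85  68   8  -5]
 [  1  63 141 160 158 130  44  -2]
 [ -3  27  53  43  35   7   0  -4]
 [ -4  -3  -2  -5  -5  -7  -4  -3]
 [ -2  -3  -5  -7  -5  -6  -4  -2]
 [ -3  -3  -5  -4  -4  -4  -4  -3]
 [ -4  -4  -4  -4  -4  -3  -2  -2]]
g
 [[241 241 241 240 240 240 241 241]
 [241 240 239 238 239 238 240 243]
 [237 234 228 224 215 192 189 184]
 [139 140 134 135 141 124 112  98]
 [156 186 197 201 201 189 169 133]
 [180 196 205 206 202 192 176 142]
 [182 197 202 200 197 184 169 141]
 [157 168 175 137 118 101  92  81]
 [ 81  83  85  79  77  73  59  61]
 [ 60  78 129 170 177 169  88  62]
 [ 63  85 149 203 207 181  95  65]
 [ 65  83 146 204 209 186 105  67]
[-0.536  0.14   0.717  1.919 -0.102  1.122  1.899]
(array([  19.978, -197.939,  -99.562]), array([-0.628,  0.002, -0.004]))
```

>>> {"fn": "play_rows", "kwargs": {
  "commands": [0,0,-30,-15,-0.1,0,0,0,0,-75,-38,-0.25,0,0,0,0,-120,-61,-0.4,0,0,0,10,-165,-84,-0.55,0,0,0,20,-198,-101,-0.628,0,0,0,20,-198,-101,-0.628,0,0,0,20,-198,-101,-0.628,0,0]
}}

```text
t: 11.25
eef_pos: [636.3, -142.3, 149.1]
orientation: [0.286, -0.644, 0.288, 0.649]
force: [0.1, 0.4, -0.1]
width: 85.1
```

```bash
python3 loc.py; python3 - <<'E'
from plan import *
print(telemetry.read_state()["q"]); print(plan(w(22,-47.5),96,S[2]+.628+np.pi/2))
a=imaging.snapshot("scene"); b=imaging.snapshot("top")
f=np.hstack([cv2.resize(x["frame"][y0:y0+130,x0:x0+90,::-1],None,fx=4.4,fy=4.4,interpolation=cv2.INTER_CUBIC) for x,x0,y0 in((a,260,110),(b,245,130))]); cv2.imwrite("pics/s6.png",f)
E
```

```text
11.25 [ 636.336 -142.295  149.058] local 21.144450903441495 -47.450215542364035 F [ 0.101  0.377 -0.096] [0.005 0.038 0.012] w 85.08167290697305 q7 2.736693270383541
jaw 2.3058358463458246 local -x in tool [0.007 0.81  0.587]
[-0.151  0.624  0.573  1.334 -0.335  1.285  2.737]
(array([53.051, -0.912, -0.804]), array([-0.001,  0.005, -0.005]))
```

View pics/s6.png

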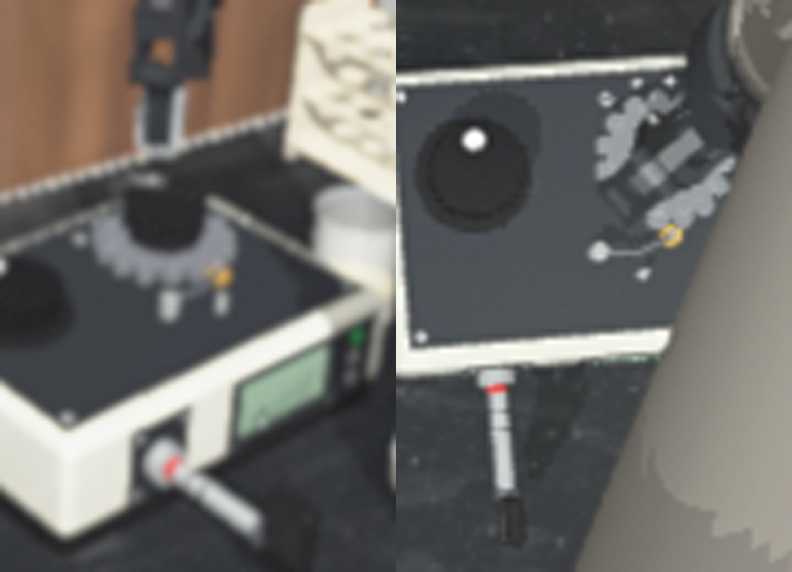

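Both views show the red ring just outside the collar: (170,467) in the scene crop and (497,388) in the top crop. The fingers straddle the knob. I'll go down and grip.

>>> {"fn": "play_rows", "kwargs": {
  "commands": [0,15,-0.9,-0.8,0,0,0,0,35,-0.9,-0.8,0,0,0,0,52,-0.9,-0.8,0,0,0,0,52,-0.9,-0.8,0,0,0,0,52,-0.9,-0.8,0,0,0]
}}

```text
t: 11.98
eef_pos: [639.2, -142.5, 99.3]
orientation: [0.286, -0.646, 0.287, 0.647]
force: [0.1, -0.4, 0.1]
width: 85.4
```

>>> {"fn": "play_rows", "kwargs": {
  "commands": [0.5,0,0,0,0,0,0,0.8,0,0,0,0,0,0,1,0,0,0,0,0,0,1,0,0,0,0,0,0,1,0,0,0,0,0,0,1,0,0,0,0,0,0],
  "newtons": 60
}}

```text
t: 12.72
eef_pos: [638.2, -141.6, 99.1]
orientation: [0.286, -0.645, 0.287, 0.648]
force: [-4.4, 2.0, 5.5]
width: 11.7
```

```bash
cat > k.py <<'E'
from plan import *
st=telemetry.read_state(); q=st["orientation"];R=Ro.from_quat([q[1],q[2],q[3],q[0]]).as_matrix(); d=st["eef_pos"][:2]-S[:2]; c,n=np.cos(S[2]),np.sin(S[2])
print(st["t"],"local",c*d[0]+n*d[1],-n*d[0]+c*d[1],st["eef_pos"][2],"F tool",R.T@st["force"],"T tool",R.T@st["wrist_torque"],"w",st["width"],"knob est",S[2]+.628+np.pi/2-np.arctan2(R[1,2],R[0,2]),"q7",st["q"][6],"tilt",R[2,:])
E
python3 k.py
```

```text
12.725 local 23.120939328183248 -46.94609397179115 99.14686847954346 F tool [-5.471  1.861  4.464] T tool [-0.04  -0.943  0.328] w 11.706085081977328 knob est -0.0009212215949219171 q7 2.7562311929421166 tilt [-1.     0.002  0.004]
```

>>> {"fn": "play_rows", "kwargs": {
  "commands": [1,0,0,1,0,0,0,1,0,0,1,0,0,0],
  "newtons": 80
}}

```text
t: 12.98
eef_pos: [638.2, -141.6, 99.2]
orientation: [0.286, -0.646, 0.287, 0.647]
force: [-3.5, 1.6, 5.6]
width: 11.0
```

>>> {"fn": "play_rows", "kwargs": {
  "commands": [1,0,0,0,0.1,0,0,1,0,0,0,0.21,0,0,1,0,0,0,0.32,0,0,1,0,0,0,0.42,0,0,1,0,0,0,0.42,0,0,1,0,0,0,0.42,0,0,1,0,0,0,0.42,0,0,1,0,0,0,0.42,0,0]
}}

```text
t: 13.98
eef_pos: [638.3, -141.8, 99.2]
orientation: [0.414, -0.572, 0.416, 0.573]
force: [-2.9, 0.8, 5.2]
width: 11.6
```

```bash
python3 k.py
```

```text
13.975 local 23.1163814136777 -47.12959217658855 99.21354751040141 F tool [-5.169  2.485  1.621] T tool [-0.097 -0.502  0.519] w 11.631029210226773 knob est 0.419508539968243 q7 2.3825247422183593 tilt [-1.     0.003  0.001]
```

>>> {"fn": "play_rows", "kwargs": {
  "commands": [1,0,0,0,0,0,0,1,0,0,0,0.1,0,0,1,0,0,0,0.21,0,0,1,0,0,0,0.32,0,0,1,0,0,0,0.419,0,0,1,0,0,0,0.419,0,0,1,0,0,0,0.419,0,0,1,0,0,0,0.419,0,0]
}}

```text
t: 14.98
eef_pos: [638.3, -142.0, 99.2]
orientation: [0.524, -0.473, 0.526, 0.474]
force: [-3.0, 1.5, 4.7]
width: 11.4
```

```bash
python3 k.py
```

```text
14.975 local 23.115315737357392 -47.31821346211622 99.21369764405921 F tool [-4.71   3.105  1.214] T tool [-0.151 -0.267  0.722] w 11.407424850431104 knob est 0.8385022001132809 q7 2.0110150681754217 tilt [-1.     0.003 -0.001]
```

>>> {"fn": "play_rows", "kwargs": {
  "commands": [1,0,0,0,0,0,0,1,0,0,0,0,0,0,1,0,0,0,0.1,0,0,1,0,0,0,0.21,0,0,1,0,0,0,0.32,0,0,1,0,0,0,0.42,0,0,1,0,0,0,0.42,0,0,1,0,0,0,0.42,0,0]
}}

```text
t: 15.98
eef_pos: [638.2, -142.1, 99.2]
orientation: [0.611, -0.354, 0.613, 0.354]
force: [-2.6, 0.6, 4.4]
width: 11.2
```

```bash
python3 k.py; python3 - <<'E'
from plan import *
a=imaging.snapshot("scene"); b=imaging.snapshot("top")
f=np.hstack([cv2.resize(x["frame"][y0:y0+130,x0:x0+90,::-1],None,fx=4.4,fy=4.4,interpolation=cv2.INTER_CUBIC) for x,x0,y0 in((a,260,110),(b,245,130))]); cv2.imwrite("pics/s7.png",f)
save(b,"top_end")
E
```

```text
15.975 local 23.00509005508011 -47.47748161890766 99.207827118688 F tool [-4.429  2.579 -0.81 ] T tool [-0.121  0.065  0.752] w 11.24384621589151 knob est 1.2584980833425115 q7 1.6387814942711374 tilt [-1.     0.002 -0.002]
```

View pics/s7.png

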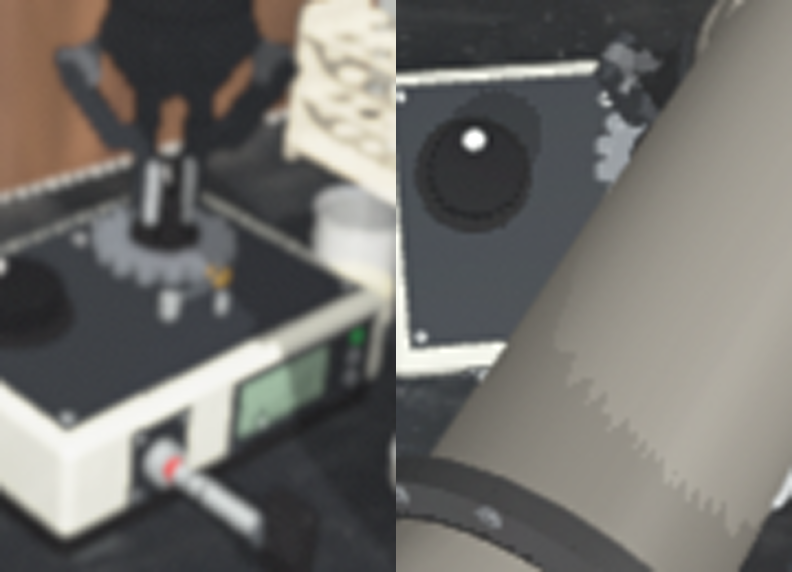

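The scene crop shows the bar gripped at (170,205), with the rod and red ring unchanged at (170,467). I'll rest briefly and hand in.

>>> {"fn": "play_rows", "kwargs": {
  "commands": [1,0,0,0,0,0,0,1,0,0,0,0,0,0,1,0,0,0,0,0,0]
}}

```text
t: 16.45
eef_pos: [638.2, -142.1, 99.2]
orientation: [0.611, -0.354, 0.613, 0.354]
force: [-2.6, 0.7, 5.1]
width: 11.3
```

```bash
python3 k.py; python3 - <<'E'
from plant import finish_job, imaging, nets
import numpy as np
p=imaging.snapshot("scene")
for q in("flask","petri","beaker"): print(q,[(round(o["confidence"],2),np.round(o["uv"],1)) for o in nets.outline_of(p,q)[:1]])
print(finish_job())
E
```

```text
16.45 local 23.032282623730637 -47.45983529548592 99.22038565391614 F tool [-5.046  2.595 -0.641] T tool [-0.162  0.054  0.753] w 11.292607595139124 knob est 1.2585226004264822 q7 1.6387727189420729 tilt [-1.     0.002 -0.002]
flask [(0.86, array([226.3, 228.8]))]
petri [(0.59, array([358.3, 216.8]))]
beaker [(0.78, array([342.6, 163.6]))]
the job is handed in; nothing more can be done
None
```

I pulled the slit rod out until the red ring had just cleared the collar, then released it. After that I turned the knob clockwise to the third click, resting about half a second in clicks one and two. I handed in at about 16.5 s, still gripping the knob in the third click.

- **Slit rod:** the red ring shows whole just outside the collar in both cameras. After release and lifting the arm the red pixels had not shifted. I judged "just clear" from the red pixels in the top view. My rough count from the start position gives about 36–37 mm; that and the top-view red estimate (about 35 mm) differ by 1–2 mm.
- **Knob:** the gripper had turned 1.259 rad (third click is 1.257), holding a steady reaction of 0.16 N m with about 11.3 mm between the fingers. The arm hid the pointer from the top camera, so the angle comes from the gripper, not from seeing the pointer.
- **Glassware:** the flask, petri dish and beaker were found within about 3 px of where they started, which is within the network's scatter. The force readings I checked stayed below about 10 N.
- **Pose estimate:** the automatic outline fit of the fluorometer disagreed with the picture, so I used corners read by hand. At the tab this was still about 2.5 mm off sideways, and I allowed for that at the knob.

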